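# Set the bottle steriliser's selector to four dots and start it

### The job

Push the pointer of the bottle steriliser's selector round clockwise from the side with a fingertip, click by click, until it rests in the position marked with four blue dots, without going past it and without pinching or straddling the pointer. Then press the green start button fully down and let it come back up. Do not press the button before that, and leave the saucer, scoop, tong, bottle, tin and loose collar ring where they are.

Things in the scene. Friction and masses are not known exactly. Their poses are not given: they have to be found in the camera images.
- steriliser: White bottle steriliser, fixed; base spans its x -120..120, y -200..220 mm, flat deck at z = 60 mm; origin on the counter under the base. Its x axis points away from the robot at yaw 0. Grey round chamber (radius 93 mm, centre at its x 0, y 120 mm) with clear dome, up to z = 268 mm, on the left; selector and start button on the free right half of the deck.
- selector (a joint): Rotary selector, vertical axis, rad, growing clockwise from above. Seven sprung detent positions 30 deg (0.5236 rad) apart: 0 off (black open ring), 1 to 6 marked on the deck by as many blue dots, 55 to 72 mm from the axis. Four dots = 2.094 rad; 3.142 is the end stop. It starts at 0, 1 or 2. A click takes about 0.15 N m; past the half-way ridge it snaps into the next position and stays.
- selector_axis (a point): On the selector's axis, level with the bar's top. The selector is a black bar 14 mm wide, from 20 mm behind the axis to 48 mm ahead (pointer end, orange stripe on top), underside 5 mm and top 27 mm above the deck, on a grey disc 44 mm wide. Nothing else stands on the deck within 60 mm of the axis. Axes: y points along the pointer.
- pointer_tip (a point): Middle of the end face of the bar's pointer end, 48 mm from the axis, 16 mm above the deck. Pointer direction = steriliser yaw + pi/2 - joint value: at 0 it points along the steriliser's +y, at 1.571 along its +x, at 3.142 along its -y.
- start (a joint): Green round start button on the deck, in m, 0 up, 0.006 fully down; springs back. Fully down takes 5 N, straight down.
- start_top (a point): Centre of the top of the green start button (32 mm wide), 90 mm from the selector axis, straight towards the steriliser's front (its -x).
- saucer: Bystander, loose, to be left alone: white ceramic saucer, 130 mm wide, 18 mm high; origin at the centre of its underside.
- scoop: Bystander, loose, to be left alone: orange plastic formula scoop, cup 36 mm wide and 28 mm high with a 75 mm flat handle along its +y; origin under the cup.
- tong: Bystander, loose, to be left alone: stainless bottle tong lying flat, 170 mm long along its x, 54 mm wide, 10 mm high; origin at its middle.
- bottle: Bystander, loose, to be left alone: empty translucent polypropylene bottle with a blue cap, upright, 58 mm wide, 150 mm high; origin at the centre of its underside.
- tin: Bystander, loose, to be left alone: closed tin with a green label, 74 mm wide, 85 mm high; origin at the centre of its underside.
- collar: Bystander, loose, to be left alone: yellow bottle collar ring, 42 mm wide, 14 mm high, lying on the steriliser's deck near the back edge; origin at the centre of its underside.

How it is judged:
On the way, in this order (a step that is already met when the one before it is completed fails the run):
1. the selector rests in the four-dot position (value of joint selector between 1.9644 and 2.2244 rad and velocity of joint selector between -0.1 and 0.1 rad/s), for 0.3 s.
2. the start button is pressed fully down (value of joint selector between 1.9644 and 2.2244 rad and value of joint start above 0.0048 m), for 0.05 s.
At the end, for the whole second after the job is handed in: The selector rests in position 4 (2.094 rad, within 0.13 rad), the start button has been pressed down (at least 4.8 of its 6 mm) with the selector there and is up again (within 1.5 mm), and every bystander is within 20 mm of where it began (value of joint selector between 1.9644 and 2.2244 rad and value of joint start below 0.0015 m and distance of each of saucer, scoop, tong, bottle, tin, collar from where it was at the start of the episode below 0.02 m); the robot touches nothing.
It fails at once if the selector goes past the four-dot position (value of joint selector above 2.3944 rad).
It fails at once if the start button is pressed while the selector is not at four dots (value of joint start above 0.003 m and not (value of joint selector between 1.8944 and 2.2944 rad)).
It fails at once if the gripper straddles the selector's bar to pinch it (x of the grasp point in the frame of selector_axis between -0.005 and 0.005 m and y of the grasp point in the frame of selector_axis between -0.02 and 0.048 m and z of the grasp point in the frame of selector_axis below 0.01 m).
It fails at once if a bystander is lifted or shifted by more than 20 mm (distance of any of saucer, scoop, tong, bottle, tin, collar from where it was at the start of the episode above 0.02 m).
It also fails if it takes over 48 s, if anything falls off the work surface, if the arm or the gripper's body presses on something with over 40 N, if the wrist force passes 120 N, or if a joint passes its speed limit or range.

### The arm

A 7-joint arm with a two-finger parallel gripper is mounted at the origin on the work surface. World frame = base frame: x ahead of the robot, y to its left, z up, the work surface at z = 0. Lengths are in m, angles in rad, forces in N, time in s.
With the tool pointing down it reaches from about 0.425 to 0.875 m from the base axis. Payload 4.7 kg.
Tool frame: the origin (TCP) lies at the very end of the fingers, on their centre line; the grasp point (between the pads) lies 19 mm behind it; z points along the fingers, y is the line along which they close (so a half turn about z gives the same grasp; the last joint's range is limited). The gripper opens to 87 mm and grips with 3 to 60 N. Pads are 19 mm wide; open, the fingers measure 117 mm over their backs; the gripper's body (75 mm by 190 mm) begins 51 mm behind the grasp point.
Start: joints at [1.338, 0.321, -0.07, 1.45, 0.023, 1.371, -0.057], TCP at [0.159, -0.63, 0.223] pointing down, gripper open.
Joint ranges: [-2.86, 2.86], [-0.3, 2.09], [-1.38, 1.24], [0.06, 2.45], [-1.56, 4.7], [0.09, 2.05], [-2.69, 2.69]. Speed limits (rad/s): [2.57, 2.57, 3.14, 3.14, 3.14, 3.14, 3.14].

### API

Orientations are given as a rotation vector (axis times angle).
In Python, from bench import ctrl, get_image, job gives the robot as it stands.
- The arm moves only by the shell command python3 -m crank 'ROWS' [FORCE]. ROWS is JSON, a list that holds one entry, the list of rows, each a list of 5 numbers: the shift along the tool's x, y, z in mm, then the turn about the tool's z in rad, then the closure, from -1 (fully open) to 1 (shut), so that 0 is half open. A call has 1 to 10 rows; each row shifts and turns the commanded pose from where the row before left it, along the tool's axes as they then stand; what a row does not reach is not made up. A row lasts 1/12 s, in which the tool goes at most 41.7 mm and 7.16 degrees, less where a joint would pass 70% of its speed; a pose out of reach is approached as far as the arm can. A call with a gripper value outside its range is refused whole. The fingers move at their own pace and stop on an object; FORCE is the grip in N (left out, the last holds). Time passes only in rows, so rows that do not move let the fingers close. It gives the time, the measured TCP pose, the force, the opening and the grip force at its end, in the units of the state.
- ctrl.get_state(): the state, without advancing time (a new reading comes with each control period).
- get_image(name): name is "scene" or "side" or "wrist"; returns a dict with "pixels" (384x512x3 uint8, red, green, blue), "fx", "fy", "cx", "cy" (pixels), "k1" (the pictures are not rectified: a ray, as slopes to the right and down, at radius r is drawn at 1 + k1 r^2 times it, then the intrinsics apply), "T" (4x4, takes a point from camera to world coordinates); the wrist camera has in their place "T_tool_cam" (4x4, takes a point from camera to tool coordinates, whose origin is the TCP and whose axes are the flange's). Camera axes: x right, y down, z forward; pixel columns grow to the right and rows downward; lengths in m; the calibration is good to about 2 mm. A picture is of the moment at which its call begins: read the wrist's pose just before it. There is no depth.
- job.close_job(): hands the job in; it is judged then, once.
The state is a dict: "time": time; "joint_positions": joint angles; "qd": joint speeds; "joint_torque": joint torques, N m; "position": TCP position; "tool_rot": TCP orientation; "ft_force": force on the tool from outside, world axes, zero at the start; "torque": the same for the moment, N m; "grip_width": opening from 0.0 (shut) to 1.0 (fully open); "grip_force": force on a finger pad.
Only numpy, scipy, OpenCV 4.12 (cv2) and the standard library are available. Lean on these libraries where they do the work, as an engineer would, in place of code of your own. Each camera call takes 0.05 s, during which the arm holds its last target. There are 200 camera calls.

## Working session

There is one attempt and no reset: what is moved stays moved. The work goes in short steps, Python scripts to look and compute and a shell command to move; the robot and the scene stay as the last step left them, time stands still between calls to the robot, and variables do not carry over. Pictures are saved under pics/ and viewed, at most 10 in all, crops included, and the job is handed in when it is done.

```bash
mkdir -p pics; cat > h.py <<'E'
import numpy as np, cv2
from bench import ctrl, get_image, job
from scipy.spatial.transform import Rotation as R
def grab(name):
    s=ctrl.get_state(); im=get_image(name)
    K=np.array([[im["fx"],0,im["cx"]],[0,im["fy"],im["cy"]],[0,0,1]])
    if "T" in im: T=np.array(im["T"])
    else:
        W=np.eye(4); W[:3,:3]=R.from_rotvec(s["tool_rot"]).as_matrix(); W[:3,3]=s["position"]; T=W@np.array(im["T_tool_cam"])
    np.savez(f"{name}.npz",px=im["pixels"],K=K,k1=im["k1"],T=T)
    return im["pixels"]
def onplane(name,uv,z):
    d=np.load(f"{name}.npz"); K,k1,T=d["K"],float(d["k1"]),d["T"]
    p=np.array(uv,float).reshape(-1,1,2)
    n=cv2.undistortPoints(p,K,np.array([k1,0,0,0,0]),None,None,None).reshape(-1,2) if False else cv2.undistortPoints(p,K,np.array([k1,0,0,0.]))[:,0]
    r=np.c_[n,np.ones(len(n))]@T[:3,:3].T; o=T[:3,3]
    return o+r*((np.broadcast_to(z,len(n))-o[2])/r[:,2])[:,None]
def save(px,f,crop=None,k=1):
    if crop: px=px[crop[1]:crop[3],crop[0]:crop[2]]
    cv2.imwrite(f,cv2.resize(px[:,:,::-1],None,fx=k,fy=k,interpolation=cv2.INTER_CUBIC))
E
python3 - <<'E'
from h import *
a=grab("scene");b=grab("side");c=grab("wrist")
s=ctrl.get_state();print(s["position"],s["tool_rot"],s["grip_width"],s["time"])
print(R.from_rotvec(s["tool_rot"]).as_matrix().round(3))
cv2.imwrite("pics/a.png",cv2.resize(np.vstack([np.hstack([a,b]),np.hstack([c,c*0])])[:,:,::-1],(800,600),interpolation=cv2.INTER_AREA))
E
```

```text
[ 0.15868283 -0.62989327  0.2216841 ] [-3.11619271e+00 -3.86612174e-01  4.04530153e-04] 0.9982165050733413 0.15
[[ 0.97   0.244 -0.   ]
 [ 0.244 -0.97   0.001]
 [-0.    -0.002 -1.   ]]
```

View pics/a.png

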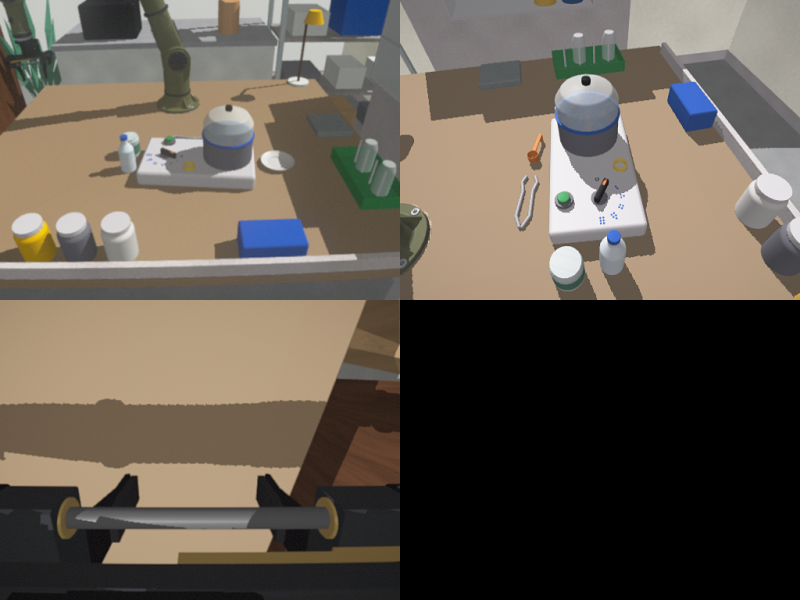

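Scene (top left) and side (top right) both show the steriliser. In the side view the selector is near (600,190), the button near (564,199), and the bottle and tin stand at the deck's right end. Enlarging the side view.

```bash
python3 - <<'E'
from h import *
px=np.load("side.npz")["px"]; save(px,"pics/b.png",(180,190,340,310),5)
E
```

```text
(no output)
```

View pics/b.png

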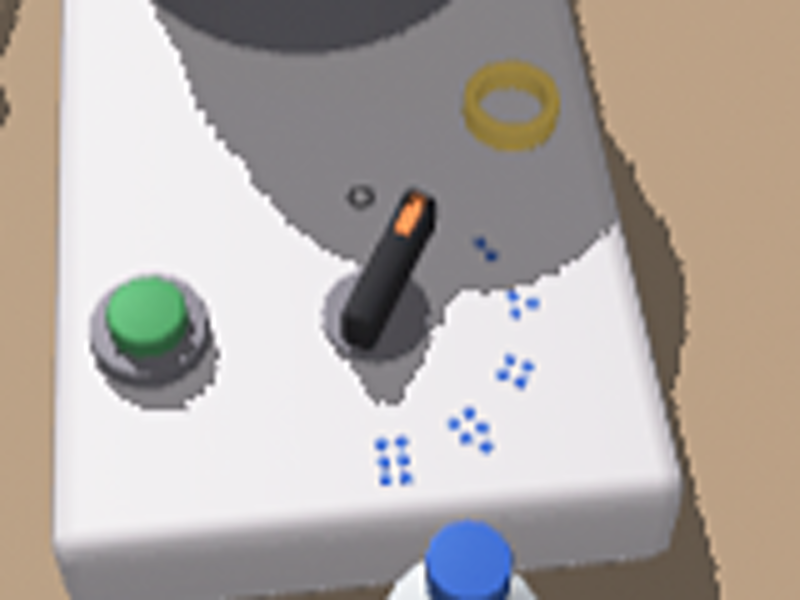

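The crop shows the pointer on position 1 (its dot is hidden), off ring at (361,196), dot groups 2–6 at (486,249), (522,303), (515,371), (470,431), (393,461), and the button top near (147,307).

```bash
cat > fit.py <<'E'
from h import *
from scipy.optimize import least_squares
f=lambda u:(np.array(u,float)+.5)/5-.5+[180,190]
u=f([[361,196],[486,249],[522,303],[515,371],[470,431],[393,461]])
P=onplane("side",u,.06)[:,:2]; k=np.array([0,2,3,4,5,6])*np.pi/6
m=lambda q:q[:2]+q[3]*np.c_[np.cos(q[2]+np.pi/2-k),np.sin(q[2]+np.pi/2-k)]
r=least_squares(lambda q:(m(q)-P).ravel(),[*P.mean(0),0,.063])
print(r.x,(r.fun*1e3).round(1))
q=r.x
print("tip(orange), z.087",onplane("side",f([[418,195],[345,335]]),.087), "pred dir deg",np.degrees(q[2])+60)
b=q[:2]-.09*np.array([np.cos(q[2]),np.sin(q[2])]);print("btn pred",b)
for z in(.07,.075,.08,.085):print(z,onplane("side",f([[147,307]]),z))
Pr=lambda x,y:q[:2]+R.from_euler('z',q[2]).as_matrix()[:2,:2]@[x,y]
E
python3 fit.py
```

```text
[ 0.55224789 -0.0208163  -0.0920255   0.06057809] [-2.1 -1.1  2.4  1.3  0.  -1.2  0.1 -1.  -0.5  0.6  0.1  1.4]
tip(orange), z.087 [[ 0.5788504   0.01687947  0.087     ]
 [ 0.53697997 -0.0411936   0.087     ]] pred dir deg 54.727327244551475
btn pred [ 0.46262871 -0.01254569]
0.07 [[ 0.46445092 -0.00168292  0.07      ]]
0.075 [[ 0.46455872 -0.00496912  0.075     ]]
0.08 [[ 0.46466652 -0.00825532  0.08      ]]
0.085 [[ 0.46477431 -0.01154152  0.085     ]]
```

```bash
python3 -m crank '[[[0,0,0,-0.123,1],[0,0,0,-0.123,1],[0,0,0,-0.123,1],[0,0,0,-0.123,1],[0,0,0,-0.123,1],[0,0,0,-0.123,1],[0,0,0,-0.123,1],[0,0,0,-0.123,1],[0,0,0,-0.123,1],[0,0,0,-0.123,1]]]' 20
cat >> fit.py <<'E'
def to(x,y,z):  # ster-frame target about the axis (mm), z world mm -> tool shift
    s=ctrl.get_state(); w=np.r_[Pr(x/1e3,y/1e3),z/1e3]
    M=R.from_rotvec(s["tool_rot"]).as_matrix(); d=M.T@(w-s["position"])*1e3
    print((x,y,z),"shift",d.round(1),"yawerr",round(np.arctan2(M[1,0],M[0,0])-np.pi/2-q[2],3))
def path(th,rad,gap=0): # finger centre in ster frame for bar angle th deg
    t=np.radians(th); n=7+15*abs(np.sin(t))+9.5*abs(np.cos(t))+gap
    return np.array([rad*np.cos(t)-n*np.sin(t),rad*np.sin(t)+n*np.cos(t)])
E
python3 - <<'E'
from fit import *
for th in (60,45,30,15,0,-15,-24,-30):print(th,path(th,33).round(1))
a=path(60,33,15);to(*a,220)
print("bottle cap",onplane("side",f([[470,555]]),.15)-np.r_[q[:2],0])
E
```

```text
time: 0.98
position: [0.1587, -0.6301, 0.2221]
tool_rot: [-2.316, -2.121, -0.0]
ft_force: [0.0, 0.1, 0.8]
grip_width: 0.326
grip_force: 0.0
[ 0.55224789 -0.0208163  -0.0920255   0.06057809] [-2.1 -1.1  2.4  1.3  0.  -1.2  0.1 -1.  -0.5  0.6  0.1  1.4]
tip(orange), z.087 [[ 0.5788504   0.01687947  0.087     ]
 [ 0.53697997 -0.0411936   0.087     ]] pred dir deg 54.727327244551475
btn pred [ 0.46262871 -0.01254569]
0.07 [[ 0.46445092 -0.00168292  0.07      ]]
0.075 [[ 0.46455872 -0.00496912  0.075     ]]
0.08 [[ 0.46466652 -0.00825532  0.08      ]]
0.085 [[ 0.46477431 -0.01154152  0.085     ]]
60 [-4.9 40.9]
45 [ 6.1 40.5]
30 [17.2 36.2]
15 [26.7 27.9]
0 [33.  16.5]
-15 [37.1 10.8]
-24 [39.   6.5]
-30 [39.9  3.2]
(np.float64(-17.91617955123373), np.float64(48.449028853269766), 220) shift [690.  320.9   2.5] yawerr 0.004
bottle cap [[ 0.00035402 -0.14387846  0.15      ]]
```

```bash
python3 -m crank '[[[34.5,16,0,0,1],[34.5,16,0,0,1],[34.5,16,0,0,1],[34.5,16,0,0,1],[34.5,16,0,0,1],[34.5,16,0,0,1],[34.5,16,0,0,1],[34.5,16,0,0,1],[34.5,16,0,0,1],[34.5,16,0,0,1]]]' 
python3 -m crank '[[[34.5,16,0,0,1],[34.5,16,0,0,1],[34.5,16,0,0,1],[34.5,16,0,0,1],[34.5,16,0,0,1],[34.5,16,0,0,1],[34.5,16,0,0,1],[34.5,16,0,0,1],[30,14,0,0,1],[0,0,0,0,1]]]'
python3 - <<'E'
from fit import *
to(*path(60,33,15),100)
w=grab("wrist"); sd=grab("side")
cv2.imwrite("pics/c.png",np.hstack([cv2.resize(w[:,:,::-1],(500,375)),cv2.resize(sd[150:350,160:320,::-1],(300,375))]))
E
```

```text
time: 1.82
position: [0.3509, -0.3001, 0.2224]
tool_rot: [2.324, 2.114, -0.001]
ft_force: [0.3, -0.3, -0.0]
grip_width: 0.004
grip_force: 0.0
time: 2.65
position: [0.5224, -0.0024, 0.2228]
tool_rot: [-2.311, -2.125, -0.008]
ft_force: [-0.7, 0.1, -0.4]
grip_width: 0.009
grip_force: 0.0
[ 0.55224789 -0.0208163  -0.0920255   0.06057809] [-2.1 -1.1  2.4  1.3  0.  -1.2  0.1 -1.  -0.5  0.6  0.1  1.4]
tip(orange), z.087 [[ 0.5788504   0.01687947  0.087     ]
 [ 0.53697997 -0.0411936   0.087     ]] pred dir deg 54.727327244551475
btn pred [ 0.46262871 -0.01254569]
0.07 [[ 0.46445092 -0.00168292  0.07      ]]
0.075 [[ 0.46455872 -0.00496912  0.075     ]]
0.08 [[ 0.46466652 -0.00825532  0.08      ]]
0.085 [[ 0.46477431 -0.01154152  0.085     ]]
(np.float64(-17.91617955123373), np.float64(48.449028853269766), 100) shift [ 32.1  13.5 123. ] yawerr 0.008
```

View pics/c.png

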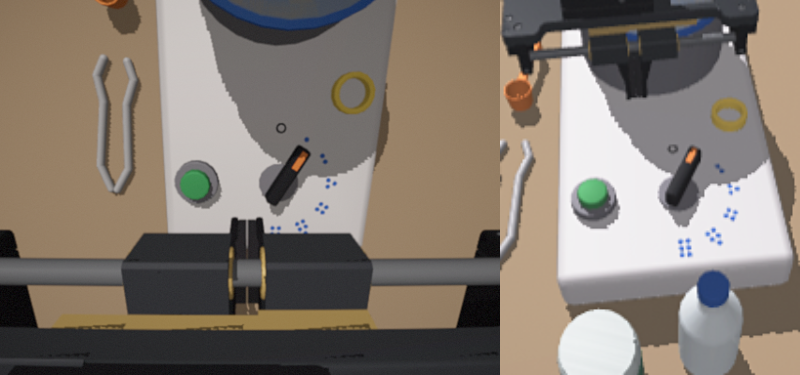

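The wrist view (×1.024 to full size) shows the ring at (281,128), dots 1–6 at (306,139), (323,158), (330,183), (321,209), (302,226), (276,230), and the button top at (194,184). I'll refit from these as a check.

```bash
python3 - <<'E'
from fit import *
g=lambda u:np.array(u,float)*1.024
P2=onplane("wrist",g([[281,128],[306,139],[323,158],[330,183],[321,209],[302,226],[276,230]]),.06)[:,:2]
k2=np.arange(7)*np.pi/6
m2=lambda q:q[:2]+q[3]*np.c_[np.cos(q[2]+np.pi/2-k2),np.sin(q[2]+np.pi/2-k2)]
r2=least_squares(lambda q:(m2(q)-P2).ravel(),q);print("WRIST",r2.x,(r2.fun*1e3).round(1))
a=r2.x;print("btn pred",a[:2]-.09*np.array([np.cos(a[2]),np.sin(a[2])]))
for z in(.07,.08):print(z,onplane("wrist",g([[194,184]]),z))
E
```

```text
[ 0.55224789 -0.0208163  -0.0920255   0.06057809] [-2.1 -1.1  2.4  1.3  0.  -1.2  0.1 -1.  -0.5  0.6  0.1  1.4]
tip(orange), z.087 [[ 0.5788504   0.01687947  0.087     ]
 [ 0.53697997 -0.0411936   0.087     ]] pred dir deg 54.727327244551475
btn pred [ 0.46262871 -0.01254569]
0.07 [[ 0.46445092 -0.00168292  0.07      ]]
0.075 [[ 0.46455872 -0.00496912  0.075     ]]
0.08 [[ 0.46466652 -0.00825532  0.08      ]]
0.085 [[ 0.46477431 -0.01154152  0.085     ]]
WRIST [ 0.55573769 -0.02244166 -0.09223107  0.05864868] [-1.4 -2.2  0.9  1.2  2.3  0.1 -0.1 -0.6 -0.2  1.3 -1.1  1.4 -0.4 -1.2]
btn pred [ 0.46612021 -0.01415263]
0.07 [[ 0.46452654 -0.0128664   0.07      ]]
0.08 [[ 0.46656062 -0.01002292  0.08      ]]
```

```bash
sed -i 's/^q=r.x/q=np.array([.554,-.0216,-.092,.06])/; s/^print.*$//; s/^for z in.*$//' fit.py
python3 - <<'E'
from fit import *
import h
# pics b came from the first side picture; camera is fixed
Q=onplane("side",f([[300,50],[510,140],[65,150],[595,150],[60,540]]),.06)[:,:2]
print(((Q-q[:2])@R.from_euler('z',q[2]).as_matrix()[:2,:2]*1e3).round())
to(*path(60,33,12),72)
E
```

```text
btn pred [ 0.46438061 -0.01333168]
[[ -18.  147.]
 [  68.   84.]
 [-125.  103.]
 [ 103.   75.]
 [-127.  -78.]]
(np.float64(-15.318103339880413), np.float64(46.949028853269766), 72) shift [ 37.3  19.4 150.2] yawerr 0.002
```

```bash
python3 -m crank '[[[19,10,0,0,1],[18,9,20,0,1],[0,0,30,0,1],[0,0,30,0,1],[0,0,30,0,1],[0,0,25,0,1],[0,0,15,0,1],[0,0,0,0,1]]]'
python3 - <<'E'
from fit import *
for g in(12,0):to(*path(60,33,g),72)
sd=grab("side");w=grab("wrist")
cv2.imwrite("pics/d.png",np.hstack([cv2.resize(w[:,:,::-1],(400,300)),cv2.resize(sd[190:310,180:340,::-1],(400,300))]))
E
```

```text
time: 3.42
position: [0.5394, 0.0219, 0.0687]
tool_rot: [-2.323, -2.109, 0.01]
ft_force: [-0.7, 0.3, 0.4]
grip_width: 0.007
grip_force: 0.0
btn pred [ 0.46438061 -0.01333168]
(np.float64(-15.318103339880413), np.float64(46.949028853269766), 72) shift [ 5.   3.1 -3.3] yawerr -0.004
(np.float64(-4.9257984944671485), np.float64(40.949028853269766), 72) shift [-1.  13.5 -3.4] yawerr -0.004
```

View pics/d.png

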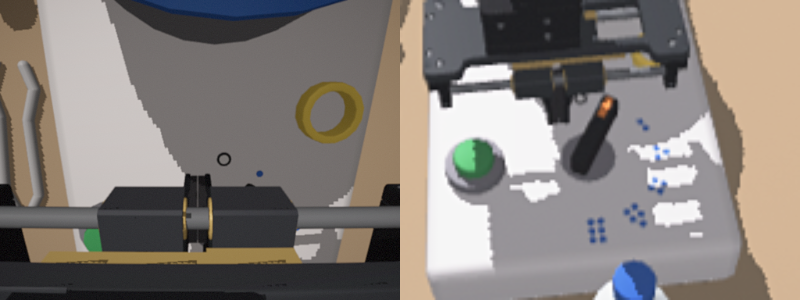

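```bash
python3 -m crank '[[[-1,5,-3,0,1],[0,5,0,0,1],[0,5,0,0,1],[0,5,0,0,1],[0,5,0,0,1],[-1,4,0,0,1],[-2,4,0,0,1],[0,0,0,0,1]]]'
python3 - <<'E'
from fit import *
for t in(30,15,0,-15):to(*path(t,33),72)
sd=grab("side");w=grab("wrist")
cv2.imwrite("pics/e.png",np.hstack([cv2.resize(w[:,:,::-1],(400,300)),cv2.resize(sd[190:310,180:340,::-1],(400,300))]))
E
```

```text
time: 4.18
position: [0.577, 0.0167, 0.0757]
tool_rot: [2.323, 2.113, 0.002]
ft_force: [0.6, -0.1, -0.3]
grip_width: 0.005
grip_force: 0.0
btn pred [ 0.46438061 -0.01333168]
(np.float64(17.215217656910394), np.float64(36.182368354874356), 72) shift [-4.1 -2.2  3.7] yawerr -0.003
(np.float64(26.6840094802049), np.float64(27.916129940382746), 72) shift [-12.3   7.3   3.7] yawerr -0.003
(np.float64(33.0), np.float64(16.5), 72) shift [-23.7  13.7   3.7] yawerr -0.003
(np.float64(37.06709505487361), np.float64(10.834072963616379), 72) shift [-29.4  17.7   3.7] yawerr -0.003
```

View pics/e.png

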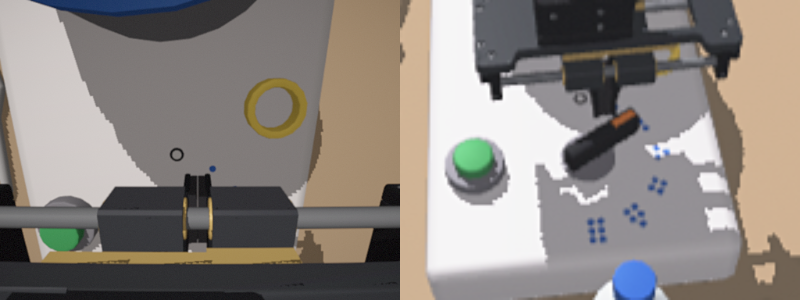

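The pointer now rests on two dots (tip near (635,118), force gone). Next click.

```bash
python3 -m crank '[[[-3,2,3,0,1],[-3,2,0,0,1],[-3,2,0,0,1],[-3,2,0,0,1],[-3,1,0,0,1],[-3,1,0,0,1],[0,0,0,0,1],[0,0,0,0,1]]]'
python3 - <<'E'
from fit import *
for t in(15,0,-15,-24):to(*path(t,33),72)
sd=grab("side")
cv2.imwrite("pics/f.png",cv2.resize(sd[190:310,180:340,::-1],(640,480)))
E
```

```text
time: 4.95
position: [0.5839, -0.0029, 0.0726]
tool_rot: [2.324, 2.112, -0.001]
ft_force: [0.2, -0.1, 0.0]
grip_width: 0.008
grip_force: 0.0
btn pred [ 0.46438061 -0.01333168]
(np.float64(26.6840094802049), np.float64(27.916129940382746), 72) shift [ 6.5 -1.4  0.6] yawerr -0.004
(np.float64(33.0), np.float64(16.5), 72) shift [-4.9  4.9  0.6] yawerr -0.004
(np.float64(37.06709505487361), np.float64(10.834072963616379), 72) shift [-10.5   9.    0.6] yawerr -0.004
(np.float64(39.00561497706262), np.float64(6.474465553281831), 72) shift [-14.9  11.    0.6] yawerr -0.004
```

View pics/f.png

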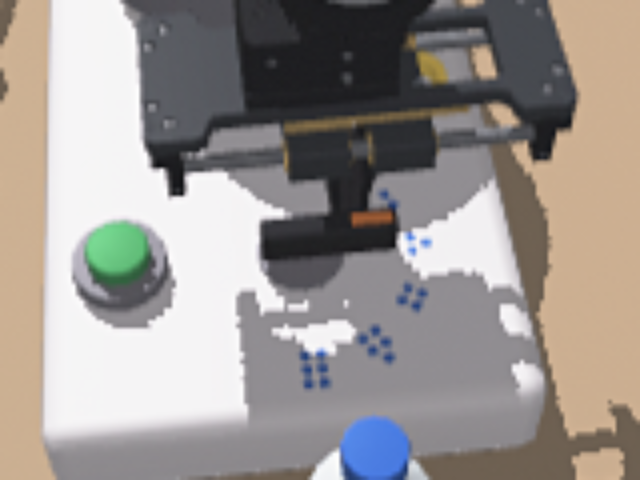

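The pointer is now on three dots (tip at (395,230) beside them). Last click, slowly.

```bash
python3 -m crank '[[[-2,2,0,0,1],[-2,2,0,0,1],[-2,2,0,0,1],[-2,2,0,0,1],[-2,1,0,0,1],[-2,1,0,0,1],[-1,0,0,0,1],[0,0,0,0,1],[0,0,0,0,1]]]'
python3 - <<'E'
from fit import *
for t in(-15,-24,-30):to(*path(t,33),72)
sd=grab("side")
cv2.imwrite("pics/g.png",cv2.resize(sd[190:310,180:340,::-1],(640,480)))
E
```

```text
time: 5.75
position: [0.5928, -0.0164, 0.0726]
tool_rot: [2.323, 2.113, -0.001]
ft_force: [0.1, 0.5, 0.0]
grip_width: 0.003
grip_force: 0.0
btn pred [ 0.46438061 -0.01333168]
(np.float64(37.06709505487361), np.float64(10.834072963616379), 72) shift [ 2.1 -1.1  0.6] yawerr -0.003
(np.float64(39.00561497706262), np.float64(6.474465553281831), 72) shift [-2.3  0.9  0.6] yawerr -0.003
(np.float64(39.942458992862555), np.float64(3.1823683548743666), 72) shift [-5.6  1.8  0.6] yawerr -0.003
```

View pics/g.png

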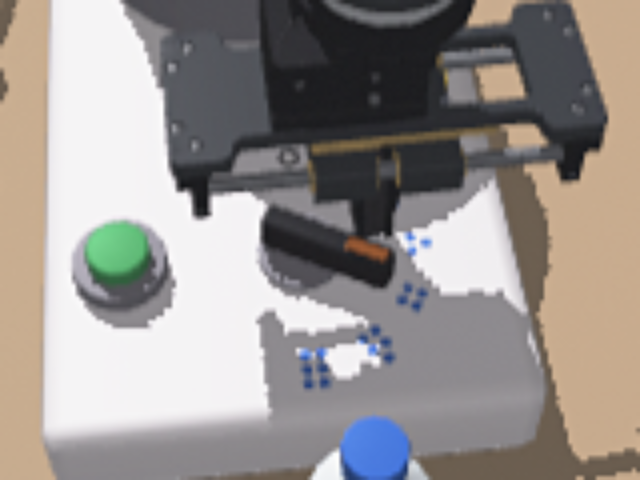

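The pointer points at the four dots (tip (385,270), dots (412,297)) and contact force is gone. Back off, lift, go over the button.

```bash
python3 -m crank '[[[8,0,0,0,1],[8,0,0,0,1],[0,0,-25,0,1],[0,0,-25,0,1],[-4,-30,0,0,1],[-7,-35,0,0,1],[-7,-35,0,0,1],[-6,-28,0,0,1],[0,0,0,0,1]]]'
python3 - <<'E'
from fit import *
to(-90,0,85)
w=grab("wrist");sd=grab("side")
cv2.imwrite("pics/i.png",np.hstack([cv2.resize(w[:,:,::-1],(400,300)),cv2.resize(sd[190:310,180:340,::-1],(400,300))]))
E
```

```text
time: 6.55
position: [0.4587, -0.0117, 0.1215]
tool_rot: [2.323, 2.114, -0.012]
ft_force: [0.2, 0.2, 0.3]
grip_width: 0.005
grip_force: 0.0
btn pred [ 0.46438061 -0.01333168]
(-90, 0, 85) shift [-0.9  5.9 36.5] yawerr -0.002
```

View pics/i.png

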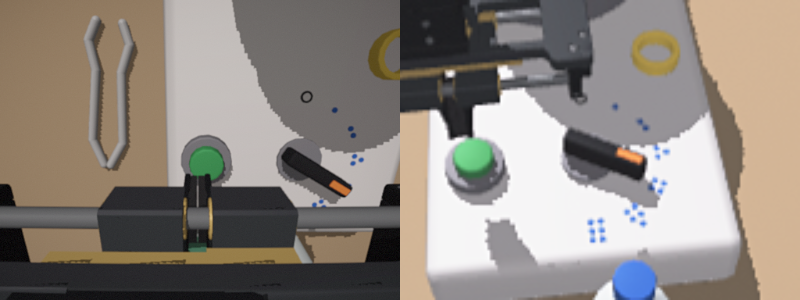

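The selector stays on four dots; in the wrist view the button centre (206,163) lies slightly to the right of the fingers (198), which agrees with the computed +5.9 mm in y.

```bash
python3 -m crank '[[[-1,6,10,0,1],[0,0,15,0,1],[0,0,5,0,1],[0,0,0,0,1]]]'; python3 -m crank '[[[0,0,3,0,1],[0,0,3,0,1],[0,0,3,0,1],[0,0,0,0,1]]]'
```

```text
time: 6.98
position: [0.4701, -0.0117, 0.0914]
tool_rot: [-2.319, -2.114, -0.0]
ft_force: [-0.9, 0.9, 0.3]
grip_width: 0.001
grip_force: 0.0
time: 7.32
position: [0.47, -0.0128, 0.0833]
tool_rot: [-2.323, -2.115, 0.0]
ft_force: [-0.3, -0.0, -0.2]
grip_width: 0.002
grip_force: 0.0
```

```bash
python3 -m crank '[[[0,-5,0,0,1],[0,0,2,0,1],[0,0,2,0,1],[0,0,0,0,1]]]'; python3 -m crank '[[[0,0,2,0,1],[0,0,2,0,1],[0,0,0,0,1]]]'
```

```text
time: 7.65
position: [0.4648, -0.0123, 0.0795]
tool_rot: [-2.323, -2.115, 0.001]
ft_force: [-1.8, 0.6, 2.5]
grip_width: 0.005
grip_force: 1.5
time: 7.9
position: [0.465, -0.0123, 0.0763]
tool_rot: [-2.323, -2.114, 0.002]
ft_force: [-5.6, 0.5, 10.6]
grip_width: 0.004
grip_force: 5.6
```

```bash
python3 -m crank '[[[0,0,2,0,1],[0,0,0,0,1],[0,0,0,0,1]]]'; python3 - <<'E'
from h import *
sd=grab("side")
cv2.imwrite("pics/j.png",cv2.resize(sd[190:310,170:330,::-1],(800,600)))
E
```

```text
time: 8.15
position: [0.4651, -0.0123, 0.076]
tool_rot: [-2.323, -2.115, 0.004]
ft_force: [-11.1, 0.8, 28.0]
grip_width: 0.006
grip_force: 14.1
```

View pics/j.png

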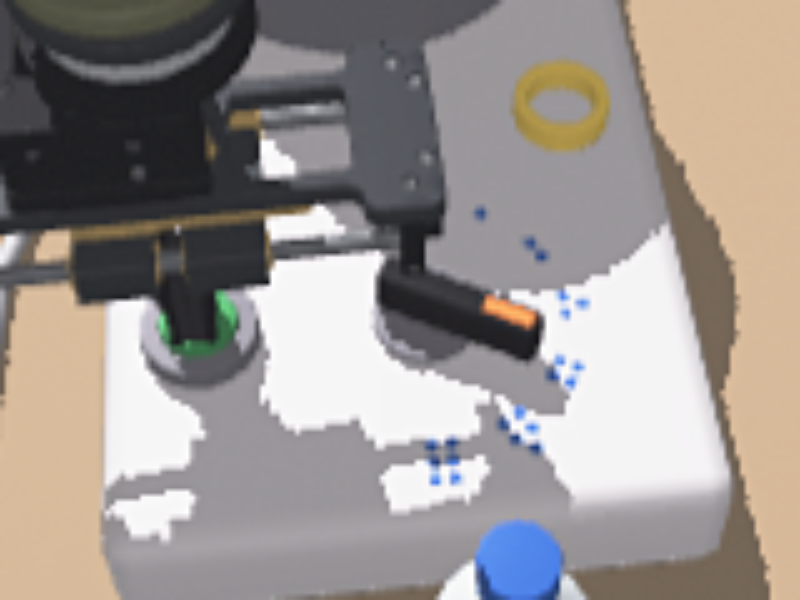

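Fingertips stand inside the green cap, which is down in its bezel (about (195,325)); the force rose to 28 N with no further travel, so it is at the bottom stop. Release and hand in.

```bash
python3 -m crank '[[[0,0,-5,0,1],[0,0,-15,0,1],[0,0,-30,0,1],[0,0,-30,0,1],[0,0,-30,0,1],[0,0,0,0,1],[0,0,0,0,1],[0,0,0,0,1]]]'; python3 - <<'E'
from h import *
sd=grab("side").astype(int)
m=(sd[...,1]>sd[...,0]+50)&(sd[...,1]>sd[...,2]+30); m[:,:180]=0;m[:,240:]=0;m[:240]=0;m[280:]=0
y,x=np.nonzero(m);print("green",len(x),x.mean(),y.mean(),y.min(),y.max())
print(job.close_job())
E
```

```text
time: 8.87
position: [0.4649, -0.0127, 0.1829]
tool_rot: [2.324, 2.114, -0.001]
ft_force: [-0.4, 0.3, -0.2]
grip_width: 0.004
grip_force: 0.0
green 169 208.76331360946745 251.96449704142012 246 258
the job is handed in; nothing more can be done
None
```

I pushed the selector clockwise from one dot to four, one click at a time, then pressed the start button to its stop (28 N, no further travel) and lifted clear. The job is handed in at about 9 s; no verdict came back, and I did not measure the bystanders' final positions.

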